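Put the balance's check weights away in their case

ROBOT

A 6-joint arm with a two-finger parallel gripper is mounted at the origin on a cart in front of the work surface, level with it; the furniture and walls round the work are solid. World frame = base frame: x ahead of the robot, y to its left, z up, the work surface at z = 0. Lengths are in m, angles in rad, forces in N, time in s.
With the tool pointing down it reaches from about 0.2 to 0.875 m from the base axis. Payload 3.4 kg.
Tool frame: the origin (TCP) lies on the front face of the gripper's body, between the roots of the fingers; the fingertips stand 97 mm ahead of it and the grasp point (between the pads) lies 78 mm ahead of it; z points along the fingers, y is the line along which they close (so a half turn about z gives the same grasp; the last joint's range is limited). The gripper opens to 94 mm and grips with 3 to 60 N. Pads are 16 mm wide; open, the fingers measure 119 mm over their backs; the gripper's body (75 mm by 177 mm) begins 78 mm behind the grasp point.
Start: joints at [-1.301, 0.276, 1.505, -0, 1.361, -0.121], TCP at [0.219, -0.532, 0.303] pointing down, gripper open.
Joint ranges: [-2.89, 2.89], [-0.75, 2.08], [0.22, 2.7], [-1.18, 4.32], [0.11, 2.71], [-2.7, 2.7]. Speed limits (rad/s): [2.57, 2.57, 3.14, 3.14, 3.14, 3.14].

INTERFACE

Orientations are given as a unit quaternion [x, y, z, w].
In Python, from cell import env, imaging, finder gives the robot as it stands. The module is installed in compiled form; this text tells all that it offers.
- The arm moves only by the shell command python3 -m inch 'ROWS' [FORCE]. ROWS is JSON, one flat list of numbers, 7 for each row, row after row: the shift along the world's x, y, z in units of 25 mm (1.0 is 25 mm), then the turn, a rotation vector about the world's x, y, z in units of 5 degrees (1.0 is 5 degrees), then the opening, from 0 (shut) to 1 (fully open). In form: [x, y, z, ax, ay, az, fingers, x, y, z, ax, ay, az, fingers, ...]. A call has 1 to 8 rows; each row is the pose to reach, as a shift and turn from the pose commanded when the call began; what a row does not reach only later rows make up. A row lasts 1/10 s, in which the tool goes at most 50 mm and 8.59 degrees, less where a joint would pass 70% of its speed; a pose out of reach is approached as far as the arm can. A call with a gripper value outside its range is refused whole. The fingers move at their own pace and stop on an object; FORCE is the grip in N (left out, the last holds). Time passes only in rows, so rows that repeat a pose let the fingers close. It gives the time, the measured TCP pose, the force, the opening and the grip force at its end, in the units of the state.
- env.read_state(): the state, without advancing time (a new reading comes with each control period).
- imaging.read_camera(name): name is "scene" or "top" or "wrist"; returns (picture, depth): 480x640x3 uint8, red, green, blue; 480x640 float32, m along the optical axis (not along the pixel's ray), 0 where there is no reading.
- imaging.camera_model(name): a dict with "intrinsics" (3x3 intrinsics, pixels), "xyz" and "attitude" of the camera in the world; the wrist camera has in their place "tool_from_camera" (4x4, takes a point from camera to tool coordinates, whose origin is the TCP and whose axes are the flange's). Camera axes: x right, y up, looking along -z (the intrinsics and any distortion apply to the point x, -y, -z); pixel columns grow to the right and rows downward; lengths in m; the calibration is good to about 2 mm. A picture is of the moment at which its call begins: read the wrist's pose just before it. camera_model takes no time and is no camera call.
- env.hand_in(): hands the job in; it is judged then, once.
Trained networks look in the newest picture that a camera, given by its name, has taken for a name from the list of things; names that differ only in an ending like _2 or _b are one class to them, and where a whole thing is asked for, a point or a joint stands for the part that bears it (a point fixed in the world has none). Each returns a list of dicts, best first, with "conf" (0 to 1); they miss things now and then, are a little off and sometimes report something else, mostly with a low value. They report only what shows in the picture. A call takes as long as a camera call. They do not tell look-alikes from the thing itself.
- finder.find_in(camera, target): "bbox" ([left, top, right, bottom] in pixels, round what is visible of it).
The state is a dict: "t": time; "qpos": joint angles; "qvel": joint speeds; "tau": joint torques, N m; "eef_pos": TCP position; "eef_rot": TCP orientation; "force": force on the tool from outside, world axes, zero at the start; "ft_torque": the same for the moment, N m; "finger_gap": finger opening in m; "grasp_force": force on a finger pad.
Only numpy, scipy, OpenCV 4.12 (cv2) and the standard library are available. Lean on these libraries where they do the work, as an engineer would, in place of code of your own. Each camera call takes 0.05 s, during which the arm holds its last target. There are 200 camera calls.

TASK

The balance check is finished: slide the clear lid of the wooden weight case fully open, put the three stainless-steel weights back upright, each down in the blue recess of its own size, and slide the lid fully shut again. The brass weights belong to another set: leave them standing where they are, and do not tip any weight over.

Things in the scene. Friction and masses are not known exactly. Their poses are not given: they have to be found in the camera images.
- steel_500: 500 g bright grey stainless-steel knob weight standing upright: round body 38 mm diameter and 46 mm high, above it a thin neck and a round knob 25 mm in diameter whose side is 12 mm high (take it by the knob); 62 mm high in all. Origin at the centre of its underside, z up along its axis.
- steel_200: 200 g bright grey stainless-steel knob weight standing upright: round body 28 mm diameter and 34 mm high, above it a thin neck and a round knob 20 mm in diameter whose side is 10 mm high (take it by the knob); 47 mm high in all. Origin at the centre of its underside, z up along its axis.
- steel_100: 100 g bright grey stainless-steel knob weight standing upright: round body 22 mm diameter and 27 mm high, above it a thin neck and a round knob 16 mm in diameter whose side is 8.5 mm high (take it by the knob); 38 mm high in all. Origin at the centre of its underside, z up along its axis.
- brass_200: 200 g yellow brass knob weight standing upright: round body 28 mm diameter and 34 mm high, above it a thin neck and a round knob 20 mm in diameter whose side is 10 mm high (take it by the knob); 47 mm high in all. Origin at the centre of its underside, z up along its axis. From another set; stays where it is.
- brass_100: 100 g yellow brass knob weight standing upright: round body 22 mm diameter and 27 mm high, above it a thin neck and a round knob 16 mm in diameter whose side is 8.5 mm high (take it by the knob); 38 mm high in all. Origin at the centre of its underside, z up along its axis. From another set; stays where it is.
- seat_500: Blue insert block on the floor of the fixed wooden weight case, 100 x 60 x 20 mm, with the round recess for the 500 g steel weight: 43 mm diameter (53 at the mouth), 16 mm deep, pale felt at its bottom. Origin on the recess's axis at the block's underside, 4 mm below the recess's bottom, 6 mm over the worktop. x: the lid's opening direction; y: along the row of three blocks, 60 mm apart in varying order; z up.
- seat_200: Blue insert block on the floor of the fixed wooden weight case, 100 x 60 x 35 mm, with the round recess for the 200 g steel weight: 33 mm diameter (43 at the mouth), 16 mm deep, pale felt at its bottom. Origin on the recess's axis at the block's underside, 19 mm below the recess's bottom, 6 mm over the worktop. x: the lid's opening direction; y: along the row of three blocks, 60 mm apart in varying order; z up.
- seat_100: Blue insert block on the floor of the fixed wooden weight case, 100 x 60 x 44 mm, with the round recess for the 100 g steel weight: 27 mm diameter (37 at the mouth), 16 mm deep, pale felt at its bottom. Origin on the recess's axis at the block's underside, 28 mm below the recess's bottom, 6 mm over the worktop. x: the lid's opening direction; y: along the row of three blocks, 60 mm apart in varying order; z up.
- lid (a joint): Clear sliding lid in the grooved end walls of the case, over the recesses; its top is 81 mm over the worktop. 0 m = shut, 0.094 m = fully open, a stop at each end; opens along the blocks' +x, away from the robot, past the case's back. About 2 N of friction; stays where left. The case inside is 100 mm (x) by 180 mm (y), its walls 9 mm thick and 86 mm high.
- lid_handle (a point): Centre of the aluminium grip bar on the lid, near its edge on the robot's side: 12 mm wide (x), 70 mm long (y), rising 15 mm from the lid's top; this point is 89 mm over the worktop. Axes as the blocks'. It is 38 mm on the -x side of the line of block centres when the lid is shut, 56 mm on the +x side when open.
Mind the look-alikes: they are no part of the job. What is shaped like the steel_500 but purple or red is not meant.

How it is judged:
On the way, in this order (a step that is already met when the one before it is completed fails the run):
1. the lid is slid open (at least 85 mm) (value of joint lid above 0.085 m), for 0.2 s.
2. the three steel weights stand in their own recesses (horizontal distance between steel_500 and seat_500 below 0.006 m and z of steel_500 in the frame of seat_500 below 0.008 m and angle between each of steel_500, steel_200, steel_100's own z axis and vertical below 0.12 rad and horizontal distance between steel_200 and seat_200 below 0.006 m and z of steel_200 in the frame of seat_200 below 0.023 m and horizontal distance between steel_100 and seat_100 below 0.006 m and z of steel_100 in the frame of seat_100 below 0.032 m), for 0.2 s.
At the end, for the whole second after the job is handed in: Each steel weight stands upright (within 0.12 rad) at the bottom of the recess of its own size (axis within 6 mm, underside less than 4 mm above the recess's bottom), the lid is shut to within 6 mm, the brass weights stand within 15 mm of where they began, and all are at rest (all of step 2 and value of joint lid below 0.006 m and distance of each of brass_200, brass_100 from where it was at the start of the episode below 0.015 m and angle between each of brass_200, brass_100's own z axis and vertical below 0.12 rad and linear speed of each of steel_500, steel_200, steel_100, brass_200, brass_100 below 0.02 m/s); the robot touches nothing.
It fails at once if a brass weight is shifted by more than 15 mm (distance of any of brass_200, brass_100 from where it was at the start of the episode above 0.015 m).
It fails at once if a weight is tipped over (more than 0.8 rad) (angle between any of steel_500, steel_200, steel_100, brass_200, brass_100's own z axis and vertical above 0.8 rad).
It also fails if it takes over 83 s, if anything falls off the work surface, if the arm or the gripper's body presses on something with over 40 N, if the wrist force passes 120 N, or if a joint passes its speed limit or range.

## Working session

There is one attempt and no reset: what is moved stays moved. The work goes in short steps, Python scripts to look and compute and a shell command to move; the robot and the scene stay as the last step left them, time stands still between calls to the robot, and variables do not carry over. Pictures are saved under pics/ and viewed, at most 14 in all, crops included, and the job is handed in when it is done.

```bash
mkdir -p pics; cat > h.py <<'E'
import numpy as np,cv2
from scipy.spatial.transform import Rotation as R
from cell import env,imaging,finder
def snap(n):
    s=env.read_state(); im,d=imaging.read_camera(n); m=imaging.camera_model(n)
    K=np.array(m["intrinsics"])
    if n=="wrist":
        T=np.eye(4);T[:3,:3]=R.from_quat(s["eef_rot"]).as_matrix();T[:3,3]=s["eef_pos"]
        T=T@np.array(m["tool_from_camera"])
    else:
        T=np.eye(4);a=np.array(m["attitude"]);T[:3,:3]=a if a.shape==(3,3) else R.from_quat(a).as_matrix();T[:3,3]=m["xyz"]
    return im,d,K,T
def cloud(d,K,T):
    v,u=np.mgrid[:d.shape[0],:d.shape[1]]
    p=np.stack([(u-K[0,2])/K[0,0]*d,-(v-K[1,2])/K[1,1]*d,-d],-1)
    return p@T[:3,:3].T+T[:3,3]
def ray(u,v,z,K,T):
    r=T[:3,:3]@np.array([(u-K[0,2])/K[0,0],-(v-K[1,2])/K[1,1],-1]);return T[:3,3]+r*(z-T[2,3])/r[2]
def save(n,im): cv2.imwrite("pics/"+n+".png",cv2.cvtColor(im,cv2.COLOR_RGB2BGR))
E
python3 - <<'E'
from h import *
for n in("top","scene"):
    im,d,K,T=snap(n);save(n+"0",im);print(n,imaging.camera_model(n))
    P=cloud(d,K,T)
    if n=="top":
        np.save("P.npy",P)
        for t in["steel_500","steel_200","steel_100","brass_200","brass_100","seat_500","seat_200","seat_100","lid","lid_handle"]:
            for o in finder.find_in(n,t)[:4]:
                b=np.array(o["bbox"]);u,v=int((b[0]+b[2])/2),int((b[1]+b[3])/2)
                print(t,round(o["conf"],2),b.round(),P[v,u].round(3))
E
```

```text
top {'intrinsics': array([[449.57652898,   0.        , 325.53926072],
       [  0.        , 449.57652898, 240.17519606],
       [  0.        ,   0.        ,   1.        ]]), 'xyz': array([ 0.39064728, -0.07241666,  0.90992618]), 'attitude': array([-0.04687205,  0.04989145,  0.70960256, -0.7012689 ])}
steel_500 0.88 [159. 252. 186. 275.] [0.467 0.214 0.062]
steel_500 0.81 [300. 297. 322. 314.] [ 0.386 -0.048  0.062]
steel_500 0.61 [341. 278. 361. 297.] [ 0.418 -0.123  0.063]
steel_500 0.5 [228. 258. 247. 269.] [0.467 0.094 0.046]
steel_200 0.88 [159. 252. 186. 275.] [0.467 0.214 0.062]
steel_200 0.81 [300. 297. 322. 314.] [ 0.386 -0.048  0.062]
steel_200 0.61 [341. 278. 361. 297.] [ 0.418 -0.123  0.063]
steel_200 0.5 [228. 258. 247. 269.] [0.467 0.094 0.046]
steel_100 0.88 [159. 252. 186. 275.] [0.467 0.214 0.062]
steel_100 0.81 [300. 297. 322. 314.] [ 0.386 -0.048  0.062]
steel_100 0.61 [341. 278. 361. 297.] [ 0.418 -0.123  0.063]
steel_100 0.5 [228. 258. 247. 269.] [0.467 0.094 0.046]
brass_200 0.74 [274. 204. 286. 222.] [0.564 0.011 0.047]
brass_100 0.74 [274. 204. 286. 222.] [0.564 0.011 0.047]
seat_500 0.65 [446. 271. 476. 276.] [ 0.444 -0.343  0.025]
seat_500 0.49 [390. 273. 417. 276.] [ 0.44  -0.219  0.081]
seat_200 0.65 [446. 271. 476. 276.] [ 0.444 -0.343  0.025]
seat_200 0.49 [390. 273. 417. 276.] [ 0.44  -0.219  0.081]
seat_100 0.65 [446. 271. 476. 276.] [ 0.444 -0.343  0.025]
seat_100 0.49 [390. 273. 417. 276.] [ 0.44  -0.219  0.081]
lid 0.67 [380. 211. 490. 277.] [ 0.496 -0.279  0.079]
lid_handle 0.74 [383. 215. 486. 275.] [ 0.496 -0.279  0.079]
lid_handle 0.46 [446. 270. 474. 275.] [ 0.446 -0.341  0.025]
scene {'intrinsics': array([[552.7139566 ,   0.        , 320.91924813],
       [  0.        , 552.7139566 , 239.47685249],
       [  0.        ,   0.        ,   1.        ]]), 'xyz': array([-0.12642546,  0.46914617,  0.76014215]), 'attitude': array([-0.1771955 ,  0.39321533,  0.82619677, -0.36246704])}
```

View pics/top0.png

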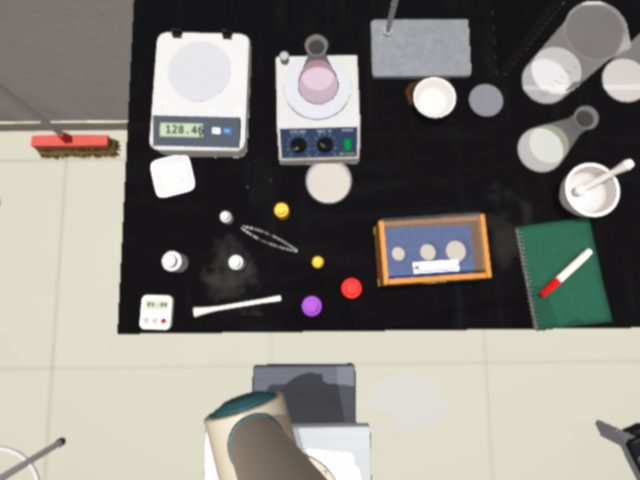

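View pics/scene0.png

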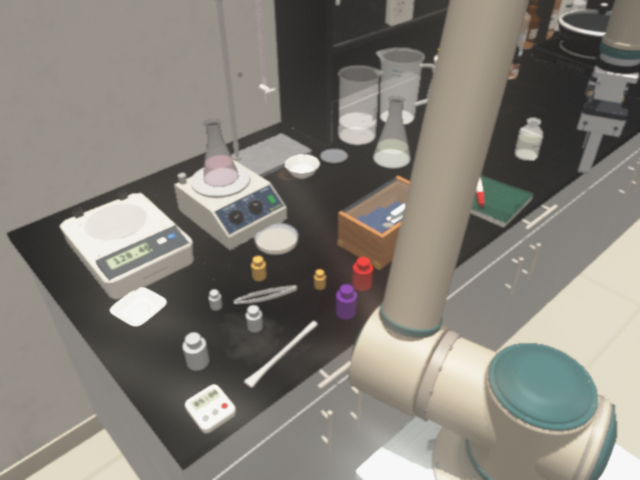

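The top view shows the steel weights at (174,261) for 500, (236,262) and (226,216), and brass at (282,210) and (318,262). The case centre is near (433,248), with recesses 100/200/500 from left to right and the handle at (436,267). The decoys are purple and red.

```bash
python3 - <<'E'
from h import *
im,d,K,T=snap("top");P=cloud(d,K,T)
x,y,z=P[...,0],P[...,1],P[...,2]
for n,(u,v),h in[("s500",(174,261),.062),("a",(226,216),.04),("b",(236,262),.04),("b200",(282,210),.047),("b100",(318,262),.038),("red",(351,288),.06),("pur",(312,306),.06)]:
    s=np.s_[v-14:v+15,u-14:u+15];zz=z[s];top=np.percentile(zz[zz>.01],97)
    m=zz>top-.004;print(n,"top",top.round(4),np.round([x[s][m].mean(),y[s][m].mean()],4),m.sum())
s=np.s_[195:300,365:505]
Q=P[s].reshape(-1,3);C=im[s].reshape(-1,3).astype(int)
print("z hist",np.histogram(Q[:,2],bins=np.arange(0,.13,.005)))
m=(Q[:,2]>.0835)&(Q[:,2]<.0885)&(C[:,0]-C[:,2]>50)
r=cv2.minAreaRect(Q[m][:,:2].astype(np.float32)*1000);print("rim",m.sum(),r,cv2.boxPoints(r))
m=(Q[:,2]>.091)&(Q[:,2]<.11)
r=cv2.minAreaRect(Q[m][:,:2].astype(np.float32)*1000);print("handle",m.sum(),r,Q[m].mean(0))
# recess circles by colour
hsv=cv2.cvtColor(im,cv2.COLOR_RGB2HSV)
for (u,v,zz) in[(398,254,.034),(428,252,.025),(456,250,.010)]:
    pass
c=cv2.resize(im[190:310,350:510],None,fx=5,fy=5,interpolation=cv2.INTER_CUBIC);save("case",c)
E
```

```text
s500 top 0.0656 [0.4647 0.1926] 96
a top 0.041 [0.5544 0.1147] 46
b top 0.0497 [0.4654 0.0896] 66
b200 top 0.0495 [0.571  0.0098] 68
b100 top 0.0409 [ 0.4654 -0.0606] 40
red top 0.0642 [ 0.4161 -0.1235] 123
pur top 0.0642 [ 0.3841 -0.0493] 117
z hist (array([3445,   25,   30,   24,   53,   88,   28,   59,   96,   85,   89,
         31,   33,   33,   35, 1084, 4636,  756,   70,  190,    0,    0,
          0,    0,    0]), array([0.   , 0.005, 0.01 , 0.015, 0.02 , 0.025, 0.03 , 0.035, 0.04 ,
       0.045, 0.05 , 0.055, 0.06 , 0.065, 0.07 , 0.075, 0.08 , 0.085,
       0.09 , 0.095, 0.1  , 0.105, 0.11 , 0.115, 0.12 , 0.125]))
rim 1032 ((485.2763671875, -277.38232421875), (117.38923645019531, 198.80564880371094), 2.8280248641967773) [[ 421.74887 -180.99644]
 [ 431.5576  -379.56   ]
 [ 548.80383 -373.7682 ]
 [ 538.9951  -175.20465]]
handle 260 ((453.515380859375, -278.833984375), (12.002201080322266, 69.85305786132812), 3.1549084186553955) [ 0.45337135 -0.2783295   0.09585723]
```

View pics/case.png

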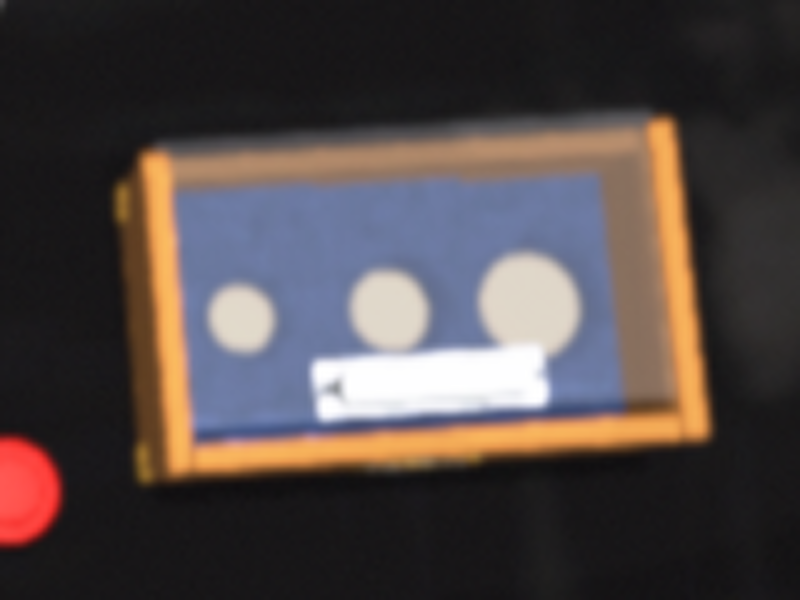

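The crop shows the recesses in order 100, 200, 500 from left to right (toward -y), with the handle bar at crop (430,382). Next I check the tool yaw and plan the handle grasp.

```bash
cat >> h.py <<'E'
def to(x,y,z,yaw):
    """shift (25 mm units) and rotvec z (5 deg units) to reach TCP xyz with tool y axis at yaw deg mod 180"""
    s=env.read_state();M=R.from_quat(s["eef_rot"]).as_matrix()
    cur=np.degrees(np.arctan2(M[1,1],M[0,1]));dy=(yaw-cur+90)%180-90
    print("t",round(s["t"],2),"pos",np.round(s["eef_pos"],4),"toolz",M[:,2].round(3),"yaw",cur.round(2),"q6",round(s["qpos"][5],2),"gap",round(s["finger_gap"],4),"F",np.round(s["force"],1))
    print(" shift",((np.array([x,y,z])-s["eef_pos"])/.025).round(2),"turn",round(dy/5,2))
E
python3 - <<'E'
from h import *
to(.4534,-.2788,.25,3.1)
to(.4534,-.2788,.187,3.1)
E
```

```text
t 0.65 pos [ 0.2191 -0.5317  0.3027] toolz [ 0. -0. -1.] yaw -67.61 q6 -0.12 gap 0.094 F [ 0.2 -0.6  0.6]
 shift [ 9.37 10.11 -2.11] turn 14.14
t 0.65 pos [ 0.2191 -0.5317  0.3027] toolz [ 0. -0. -1.] yaw -67.61 q6 -0.12 gap 0.094 F [ 0.2 -0.6  0.6]
 shift [ 9.37 10.11 -4.63] turn 14.14
```

```bash
python3 -m inch '[1.2,1.3,0,0,0,1.7,0.5, 2.4,2.6,0,0,0,3.4,0.5, 3.6,3.9,0,0,0,5.1,0.5, 4.8,5.2,0,0,0,6.8,0.5, 6,6.5,-0.5,0,0,8.5,0.5, 7.2,7.8,-1,0,0,10.2,0.5, 8.4,9,-1.5,0,0,11.9,0.5, 9.37,10.11,-2,0,0,13.5,0.5]'; python3 -m inch '[0,0,0,0,0,0.64,0.5,0,0,0,0,0,0.64,0.5]'; python3 - <<'E'
from h import *
im,d,K,T=snap("wrist");save("w1",im);P=cloud(d,K,T)
Q=P.reshape(-1,3);m=(Q[:,2]>.092)&(Q[:,2]<.1)&(abs(Q[:,0]-.453)<.03)&(abs(Q[:,1]+.279)<.06)
if m.sum()>5: print(m.sum(),cv2.minAreaRect(Q[m][:,:2].astype(np.float32)*1000),Q[m].mean(0))
to(.4534,-.2788,.187,3.1)
E
```

```text
t: 1.45
eef_pos: [0.4547, -0.2774, 0.2525]
eef_rot: [0.705, 0.709, 0.0, 0.001]
force: [0.6, -0.5, 0.0]
finger_gap: 0.047
grasp_force: 0.0
t: 1.65
eef_pos: [0.4538, -0.2779, 0.2523]
eef_rot: [0.687, 0.727, -0.0, -0.0]
force: [0.2, 0.1, 0.4]
finger_gap: 0.0473
grasp_force: 0.0
1806 ((451.65936279296875, -279.76446533203125), (11.742125511169434, 69.74665832519531), 3.447711706161499) [ 0.45172179 -0.27829395  0.09639457]
t 1.7 pos [ 0.4535 -0.2787  0.2527] toolz [-0. -0. -1.] yaw 3.08 q6 -0.74 gap 0.047 F [-1.  -0.3 -0.5]
 shift [-0.01 -0.01 -2.63] turn 0.0
```

View pics/w1.png

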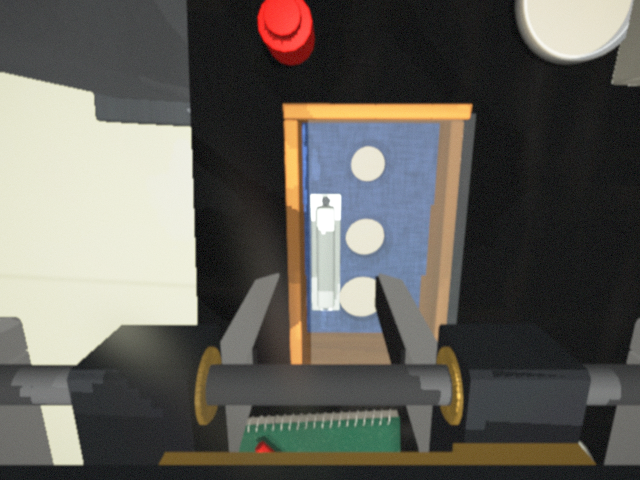

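The wrist view shows the fingers straddling the handle bar (325,255). I go down, grip, and slide the lid open.

```bash
python3 -m inch '[-0.03,0,-1,0,0,0,0.5, -0.03,0,-2,0,0,0,0.5, -0.03,0,-2.6,0,0,0,0.5, -0.03,0,-2.6,0,0,0,0, -0.03,0,-2.6,0,0,0,0, -0.03,0,-2.6,0,0,0,0, -0.03,0,-2.6,0,0,0,0, -0.03,0,-2.6,0,0,0,0]' 25; python3 -m inch '[0.5,0.03,0,0,0,0,0, 1,0.06,0,0,0,0,0, 1.5,0.08,0,0,0,0,0, 2,0.11,0,0,0,0,0, 2.5,0.14,0,0,0,0,0, 3,0.17,0,0,0,0,0, 3.5,0.19,0,0,0,0,0, 3.8,0.21,0,0,0,0,0]';python3 -m inch '[0,0,0,0,0,0,0, 0,0,0,0,0,0,0]'
```

```text
t: 2.5
eef_pos: [0.4527, -0.2793, 0.1886]
eef_rot: [0.688, 0.726, -0.0, 0.001]
force: [-0.3, -0.6, 2.6]
finger_gap: 0.0115
grasp_force: 25.0
t: 3.3
eef_pos: [0.5421, -0.2743, 0.1883]
eef_rot: [0.686, 0.727, -0.007, -0.006]
force: [-28.2, -7.0, 21.0]
finger_gap: 0.0115
grasp_force: 25.1
t: 3.5
eef_pos: [0.5418, -0.2743, 0.1883]
eef_rot: [0.687, 0.727, -0.006, -0.006]
force: [-18.4, -4.3, 15.0]
finger_gap: 0.0112
grasp_force: 25.0
```

Pressed against the stop, so I release, rise, and look at the case.

```bash
python3 -m inch '[0,0,0,0,0,0,0.5, 0,0,0,0,0,0,0.5, 0,0,0,0,0,0,0.5, 0,0,1,0,0,0,0.5, 0,0,2.5,0,0,0,0.5, -1.5,0,4,0,0,0,0.5, -3,2,4.5,0,0,0,0.5, -3,3,4.5,0,0,0,0.5]'; python3 -m inch '[0,0,0,0,0,0,0.5, 0,0,0,0,0,0,0.5]'; python3 - <<'E'
from h import *
for n in("top","wrist"):
    im,d,K,T=snap(n);save(n+"2",im);P=cloud(d,K,T);Q=P.reshape(-1,3)
    m=(Q[:,2]>.092)&(Q[:,2]<.1)&(abs(Q[:,0]-.545)<.04)&(abs(Q[:,1]+.275)<.06)
    if m.sum()>5: print(n,"handle",m.sum(),cv2.minAreaRect(Q[m][:,:2].astype(np.float32)*1000)[:2])
    # felt: pale pixels whose depth is below block tops, inside case
    mx=im.max(-1).astype(int);mn=im.min(-1).astype(int)
    pale=((mn>110)&(mx-mn<60)).astype(np.uint8)
    k,lab,st,ce=cv2.connectedComponentsWithStats(pale)
    for i in range(1,k):
        if st[i,4]<25: continue
        q=P[lab==i].reshape(-1,3);c=np.median(q,0)
        if abs(c[0]-.49)<.06 and abs(c[1]+.277)<.1 and c[2]<.075: print(n,"felt",st[i],ce[i].round(1),c.round(4))
E
```

```text
t: 4.3
eef_pos: [0.4722, -0.198, 0.3018]
eef_rot: [0.689, 0.725, 0.001, 0.001]
force: [0.6, -0.3, -0.6]
finger_gap: 0.0471
grasp_force: 0.0
t: 4.5
eef_pos: [0.4736, -0.1979, 0.3005]
eef_rot: [0.687, 0.727, 0.001, 0.001]
force: [-0.2, 0.0, 0.5]
finger_gap: 0.0471
grasp_force: 0.0
top felt [444 272  30   4  39] [459.6 273.3] [ 0.4439 -0.3379  0.0261]
wrist felt [320 232  30  27 597] [334.5 244.8] [ 0.4811 -0.2187  0.0351]
wrist felt [317 286  34  29 742] [333.8 299.9] [ 0.4841 -0.2795  0.026 ]
wrist felt [283 308   6  56 108] [285.3 337.1] [ 0.4367 -0.3232  0.03  ]
wrist felt [314 331  40  32 996] [333.4 346.1] [ 0.4874 -0.3401  0.0109]
```

View pics/wrist2.png

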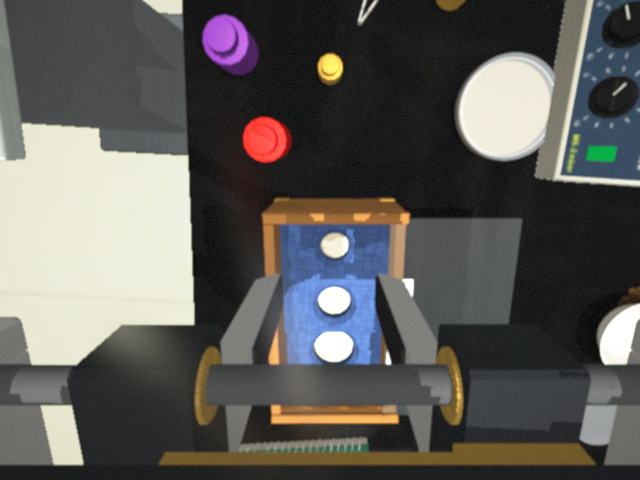

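The lid is fully open and the recesses are visible at (334,245), (334,300) and (333,346). Now I look at the weights from a similar pose.

```bash
python3 -m inch '[0,1.6,0,0,0,0,0.5, 0,3.2,0,0,0,0,0.5, 0,4.8,0,0,0,0,0.5, 0,6.4,0,0,0,0,0.5, 0,8,0,0,0,0,0.5, 0.3,9.6,0,0,0,0,0.5, 0.6,11,0,0,0,0,0.5, 0.8,11.6,0,0,0,0,0.5]'; python3 -m inch '[0,0,0,0,0,0,0.5, 0,0,0,0,0,0,0.5]'; python3 - <<'E'
from h import *
im,d,K,T=snap("wrist");save("w3",im);P=cloud(d,K,T)
for n,c,h in[("500",(.4647,.1926),.062),("100",(.5544,.1147),.038),("200",(.4654,.0896),.047)]:
    m=(np.hypot(P[...,0]-c[0],P[...,1]-c[1])<.022)&(abs(P[...,2]-h)<.0035)
    q=P[m][:,:2];ctr,r=cv2.minEnclosingCircle(q.astype(np.float32)*1000)
    print(n,m.sum(),"mean",q.mean(0).round(4),"circ",np.round(ctr,1),round(r,1),"px",np.argwhere(m).mean(0)[::-1].round())
to(.4656,.1926,.25,3.1)
E
```

```text
t: 5.4
eef_pos: [0.4941, 0.0938, 0.2995]
eef_rot: [0.687, 0.727, 0.0, -0.001]
force: [-0.8, -1.1, -0.1]
finger_gap: 0.047
grasp_force: 0.0
t: 5.6
eef_pos: [0.4932, 0.0908, 0.2994]
eef_rot: [0.688, 0.726, -0.001, -0.0]
force: [-0.4, -0.6, 0.6]
finger_gap: 0.0468
grasp_force: 0.0
500 148 mean [0.4689 0.211 ] circ [468.9 211.7] 8.6 px [306.  81.]
100 235 mean [0.5597 0.1227] circ [560.  122.4] 8.0 px [403. 194.]
200 366 mean [0.4684 0.0998] circ [468.2  99.3] 9.9 px [302. 215.]
t 5.65 pos [0.493  0.0904 0.2996] toolz [-0.001 -0.001 -1.   ] yaw 3.05 q6 -0.01 gap 0.0468 F [ 0.2  0.4 -0.1]
 shift [-1.09  4.09 -1.98] turn 0.01
```

View pics/w3.png

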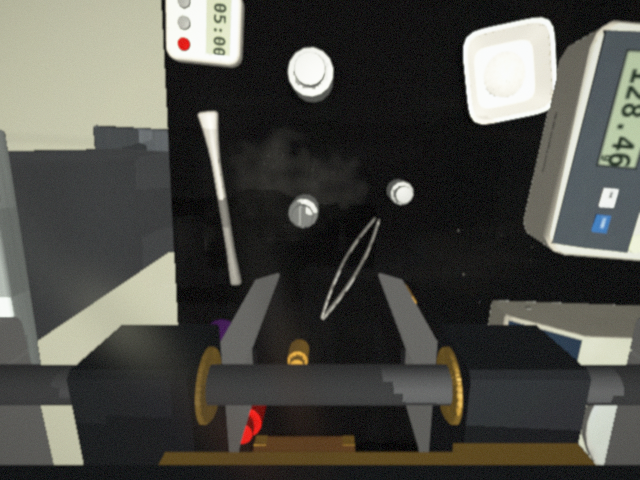

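Steel 500 is at px (310,75), steel 200 at (303,210), steel 100 at (401,192). My mask clipped the 500, so I move near it and measure again.

```bash
python3 -m inch '[-0.5,1.6,0,0,0,0,0.5, -1,3.2,-0.4,0,0,0,0.5, -1,4.6,-0.8,0,0,0,0.5, -1,4.6,-0.8,0,0,0,0.5, -1,4.6,-0.8,0,0,0,0.5]'; cat >> h.py <<'E'
def knob(n,c,h,rad=.03):
    im,d,K,T=snap("wrist");P=cloud(d,K,T)
    m=(np.hypot(P[...,0]-c[0],P[...,1]-c[1])<rad)&(abs(P[...,2]-h)<.0035)
    q=P[m][:,:2];ctr,r=cv2.minEnclosingCircle(q.astype(np.float32)*1000)
    print(n,m.sum(),"mean",q.mean(0).round(4),"circ",np.round(ctr,1),round(r,1),"px",np.argwhere(m).mean(0)[::-1].round(),"z",np.median(P[m][:,2]).round(4))
    return im,P,q.mean(0)
E
python3 - <<'E'
from h import *
im,P,c=knob("500",(.469,.213),.062)
to(c[0]+.001,c[1],.1445,3.1)
E
```

```text
t: 6.15
eef_pos: [0.4677, 0.2055, 0.2799]
eef_rot: [0.688, 0.726, -0.001, 0.0]
force: [0.5, -0.5, -0.4]
finger_gap: 0.0472
grasp_force: 0.0
500 718 mean [0.4707 0.2206] circ [470.6 220.2] 12.5 px [333. 217.] z 0.0623
t 6.2 pos [0.4679 0.205  0.2802] toolz [ 0.    -0.001 -1.   ] yaw 3.03 q6 0.22 gap 0.0469 F [-0.2 -1.   0.1]
 shift [ 0.15  0.62 -5.43] turn 0.01
```

```bash
python3 -m inch '[0.15,0.62,-1.5,0,0,0,0.5, 0.15,0.62,-3,0,0,0,0.5, 0.15,0.62,-4.5,0,0,0,0.5, 0.15,0.62,-5.4,0,0,0,0.5, 0.15,0.62,-5.4,0,0,0,0.5, 0.15,0.62,-5.4,0,0,0,0, 0.15,0.62,-5.4,0,0,0,0, 0.15,0.62,-5.4,0,0,0,0]' 30; python3 -m inch '[0,0,0,0,0,0,0, 0,0,0,0,0,0,0, 0,0,1,0,0,0,0, 0,0,2,0,0,0,0, 0,0,3.5,0,0,0,0, 0,0,5,0,0,0,0, 0,0,5,0,0,0,0]'; python3 - <<'E'
from h import *
im,d,K,T=snap("wrist");save("w4",im)
to(.4884,-.3401,.275,3.1)
E
```

```text
t: 7.0
eef_pos: [0.472, 0.2217, 0.1469]
eef_rot: [0.688, 0.726, 0.001, 0.001]
force: [-1.9, -0.4, 1.9]
finger_gap: 0.0266
grasp_force: 1.2
t: 7.7
eef_pos: [0.4738, 0.2228, 0.275]
eef_rot: [0.688, 0.726, 0.005, 0.003]
force: [1.3, 0.9, -4.3]
finger_gap: 0.0244
grasp_force: 30.0
t 7.75 pos [0.4723 0.2223 0.2721] toolz [ 0.006  0.002 -1.   ] yaw 3.11 q6 0.25 gap 0.0243 F [-0.4  0.3 -5.2]
 shift [  0.64 -22.49   0.12] turn -0.0
```

View pics/w4.png

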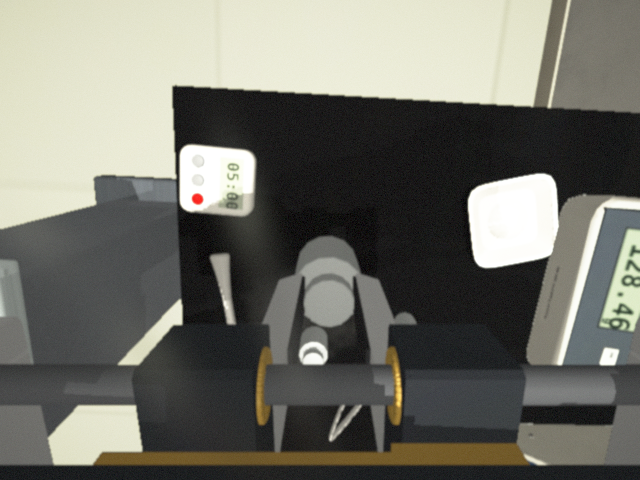

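Steel 500 is held (330,285). I carry it to its recess.

```bash
python3 -m inch '[0,-1.2,0,0,0,0,0, 0,-2.8,0,0,0,0,0, 0,-4.6,0,0,0,0,0, 0,-6.4,0,0,0,0,0, 0.1,-8.2,0,0,0,0,0, 0.2,-10,0,0,0,0,0, 0.3,-11.8,0,0,0,0,0, 0.4,-13.4,0,0,0,0,0]'; python3 -m inch '[0.1,-1.8,0,0,0,0,0, 0.2,-3.6,0,0,0,0,0, 0.2,-5.4,0,0,0,0,0, 0.2,-7,0,0,0,0,0, 0.2,-8.3,0,0,0,0,0, 0.2,-9,0,0,0,0,0, 0.2,-9,0,0,0,0,0, 0.2,-9,0,0,0,0,0]'; python3 - <<'E'
from h import *
im,d,K,T=snap("wrist");save("w5",im)
to(.4884,-.3390,.1575,3.1)
E
```

```text
t: 8.55
eef_pos: [0.4797, -0.1148, 0.2674]
eef_rot: [0.688, 0.726, -0.001, -0.002]
force: [-0.1, 0.6, -4.6]
finger_gap: 0.024
grasp_force: 30.0
t: 9.35
eef_pos: [0.4857, -0.3366, 0.2686]
eef_rot: [0.688, 0.726, 0.001, -0.002]
force: [-0.3, -0.1, -4.8]
finger_gap: 0.0239
grasp_force: 30.0
t 9.4 pos [ 0.4859 -0.3362  0.2691] toolz [-0.002  0.003 -1.   ] yaw 3.13 q6 -0.78 gap 0.0238 F [ 0.5  0.9 -5.1]
 shift [ 0.1  -0.11 -4.46] turn -0.01
```

View pics/w5.png

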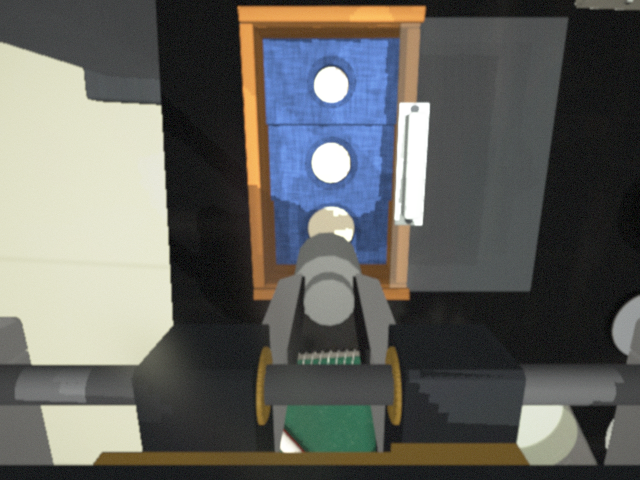

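Aligned over the 500 recess (felt at (332,228)), so I lower to just above the bottom.

```bash
python3 -m inch '[0.1,-0.11,-1,0,0,0,0, 0.1,-0.11,-2,0,0,0,0, 0.1,-0.11,-2.8,0,0,0,0, 0.1,-0.11,-3.4,0,0,0,0, 0.1,-0.11,-3.8,0,0,0,0, 0.1,-0.11,-4.1,0,0,0,0, 0.1,-0.11,-4.1,0,0,0,0]'; python3 - <<'E'
from h import *
to(.4884,-.3390,.1569,3.1)
E
```

```text
t: 10.1
eef_pos: [0.4887, -0.3398, 0.1671]
eef_rot: [0.687, 0.726, 0.0, -0.001]
force: [-0.5, -0.4, -4.8]
finger_gap: 0.024
grasp_force: 30.0
t 10.1 pos [ 0.4887 -0.3398  0.1671] toolz [-0.001  0.001 -1.   ] yaw 3.14 q6 -0.78 gap 0.024 F [-0.5 -0.4 -4.8]
 shift [-0.01  0.03 -0.41] turn -0.01
```

```bash
python3 -m inch '[0,0.03,-0.15,0,0,0,0, 0,0.03,-0.3,0,0,0,0, 0,0.03,-0.4,0,0,0,0, 0,0.03,-0.4,0,0,0,0]'
```

```text
t: 10.5
eef_pos: [0.4887, -0.3402, 0.1575]
eef_rot: [0.688, 0.726, 0.0, -0.0]
force: [-0.5, 0.7, -5.4]
finger_gap: 0.0242
grasp_force: 30.0
```

```bash
python3 -m inch '[0,0,-0.06,0,0,0,0, 0,0,-0.12,0,0,0,0, 0,0,-0.12,0,0,0,0]'
```

```text
t: 10.8
eef_pos: [0.4888, -0.3401, 0.1571]
eef_rot: [0.688, 0.726, 0.0, 0.001]
force: [-2.7, 3.5, 8.3]
finger_gap: 0.0239
grasp_force: 30.0
```

Bottomed out at the expected height. I release, lift, and head back for the 200.

```bash
python3 -m inch '[0,0,0,0,0,0,0.5, 0,0,0,0,0,0,0.5, 0,0,0,0,0,0,0.5, 0,0,1,0,0,0,0.5, 0,0,2.5,0,0,0,0.5, 0,1,4,0,0,0,0.5, 0,2,5,0,0,0,0.5, 0,2,5,0,0,0,0.5]'; python3 - <<'E'
from h import *
im,P,c=knob("500",(.4884,-.3401),.072)
save("w6",im)
mx=im.max(-1).astype(int);mn=im.min(-1).astype(int)
k,lab,st,ce=cv2.connectedComponentsWithStats(((mn>110)&(mx-mn<60)).astype(np.uint8))
for i in range(1,k):
    c=np.median(P[lab==i],0)
    if st[i,4]>50 and abs(c[0]-.485)<.03 and abs(c[1]+.25)<.06 and c[2]<.06: print("felt",st[i],P[lab==i].mean(0).round(4))
to(.4684,.085,.28,3.1)
E
```

```text
t: 11.6
eef_pos: [0.4902, -0.289, 0.284]
eef_rot: [0.687, 0.727, 0.001, 0.004]
force: [0.2, -1.0, -0.4]
finger_gap: 0.0469
grasp_force: 0.0
500 765 mean [ 0.488  -0.3425] circ [ 489.1 -348.6] 22.3 px [321. 298.] z 0.0722
felt [304 127  33  35 901] [ 0.4806 -0.2178  0.0378]
felt [ 303  195   36   36 1033] [ 0.484  -0.2775  0.0275]
t 11.65 pos [ 0.4896 -0.2899  0.2817] toolz [ 0.004 -0.003 -1.   ] yaw 3.19 q6 -0.71 gap 0.0467 F [-0.2 -0.9  0.1]
 shift [-0.85 15.   -0.07] turn -0.02
```

View pics/w6.png

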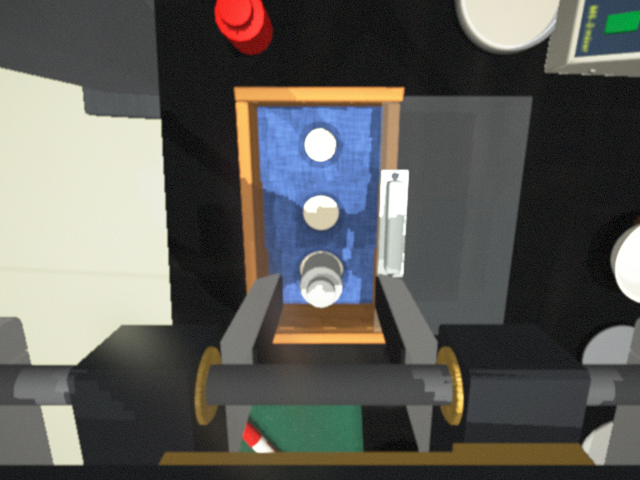

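Steel 500 stands in its recess (321,285). On to the 200.

```bash
python3 -m inch '[0,1.7,0,0,0,0,0.5, 0,3.6,0,0,0,0,0.5, -0.1,5.5,0,0,0,0,0.5, -0.2,7.4,0,0,0,0,0.5, -0.4,9.3,0,0,0,0,0.5, -0.6,11.2,0,0,0,0,0.5, -0.8,13.1,0,0,0,0,0.5, -0.85,14.8,0,0,0,0,0.5]'; python3 -m inch '[0,0,0,0,0,0,0.5, 0,0,0,0,0,0,0.5, 0,0,0,0,0,0,0.5]'; python3 - <<'E'
from h import *
im,P,c=knob("200",(.468,.0995),.047)
to(c[0]+.001,c[1],.1325,3.1)
E
```

```text
t: 12.45
eef_pos: [0.4668, 0.081, 0.278]
eef_rot: [0.688, 0.726, -0.001, -0.001]
force: [-0.3, 0.5, 0.5]
finger_gap: 0.0468
grasp_force: 0.0
t: 12.75
eef_pos: [0.4678, 0.0786, 0.2787]
eef_rot: [0.688, 0.726, -0.001, -0.0]
force: [-0.1, -0.4, -0.0]
finger_gap: 0.0469
grasp_force: 0.0
200 424 mean [0.4682 0.0997] circ [468.2  99.2] 10.0 px [331. 207.] z 0.0472
t 12.8 pos [0.4679 0.0783 0.279 ] toolz [-0.001 -0.001 -1.   ] yaw 2.99 q6 -0.03 gap 0.0469 F [ 0.3 -0.7 -0.3]
 shift [ 0.06  0.85 -5.86] turn 0.02
```

```bash
python3 -m inch '[0.06,0.83,-1.5,0,0,0,0.5, 0.06,0.83,-3.2,0,0,0,0.5, 0.06,0.83,-4.8,0,0,0,0.5, 0.06,0.83,-5.84,0,0,0,0.5, 0.06,0.83,-5.84,0,0,0,0.5, 0.06,0.83,-5.84,0,0,0,0, 0.06,0.83,-5.84,0,0,0,0, 0.06,0.83,-5.84,0,0,0,0]' 20; python3 -m inch '[0,0,0,0,0,0,0, 0,0,0,0,0,0,0]';python3 -m inch '[0,0,1,0,0,0,0, 0,0,2.5,0,0,0,0, 0,0,4,0,0,0,0, 0,0,5.2,0,0,0,0, 0,0,5.2,0,0,0,0]'; python3 - <<'E'
from h import *
to(.485,-.2775,.157,3.1)
E
```

```text
t: 13.6
eef_pos: [0.4703, 0.1003, 0.1353]
eef_rot: [0.688, 0.726, 0.001, 0.001]
force: [-0.0, -1.0, -0.5]
finger_gap: 0.0265
grasp_force: 0.0
t: 13.8
eef_pos: [0.4694, 0.1006, 0.1349]
eef_rot: [0.688, 0.726, 0.001, 0.001]
force: [-1.1, -0.8, 7.1]
finger_gap: 0.0188
grasp_force: 20.0
t: 14.3
eef_pos: [0.4712, 0.1009, 0.2677]
eef_rot: [0.688, 0.726, 0.004, 0.003]
force: [0.8, 1.1, -2.3]
finger_gap: 0.0191
grasp_force: 20.0
t 14.3 pos [0.4712 0.1009 0.2677] toolz [ 0.01   0.001 -1.   ] yaw 3.11 q6 0.01 gap 0.0191 F [ 0.8  1.1 -2.3]
 shift [  0.55 -15.14  -4.43] turn -0.0
```

```bash
python3 -m inch '[0,-1.2,0,0,0,0,0, 0,-3,0,0,0,0,0, 0,-4.8,0,0,0,0,0, 0.1,-6.6,0,0,0,0,0, 0.2,-8.4,0,0,0,0,0, 0.3,-10.2,0,0,0,0,0, 0.4,-12,0,0,0,0,0, 0.5,-13.6,0,0,0,0,0]'; python3 -m inch '[0.05,-1,0,0,0,0,0, 0.05,-1.55,0,0,0,0,0, 0.05,-1.55,0,0,0,0,0, 0.05,-1.55,-1,0,0,0,0, 0.05,-1.55,-2,0,0,0,0, 0.05,-1.55,-2.8,0,0,0,0, 0.05,-1.55,-3.2,0,0,0,0, 0.05,-1.55,-3.2,0,0,0,0]';  python3 - <<'E'
from h import *
im,d,K,T=snap("wrist");save("w7",im)
to(.485,-.2775,.1599,3.1)
E
```

```text
t: 15.1
eef_pos: [0.4807, -0.2412, 0.2617]
eef_rot: [0.688, 0.726, -0.0, -0.001]
force: [0.4, 0.6, -2.9]
finger_gap: 0.0188
grasp_force: 20.0
t: 15.9
eef_pos: [0.482, -0.2762, 0.1822]
eef_rot: [0.687, 0.726, 0.0, -0.002]
force: [-0.3, 0.3, -1.7]
finger_gap: 0.0191
grasp_force: 20.0
t 15.95 pos [ 0.4827 -0.277   0.1834] toolz [-0.001  0.001 -1.   ] yaw 3.15 q6 -0.7 gap 0.0193 F [ 0.3  0.  -2.3]
 shift [ 0.09 -0.02 -0.94] turn -0.01
```

View pics/w7.png

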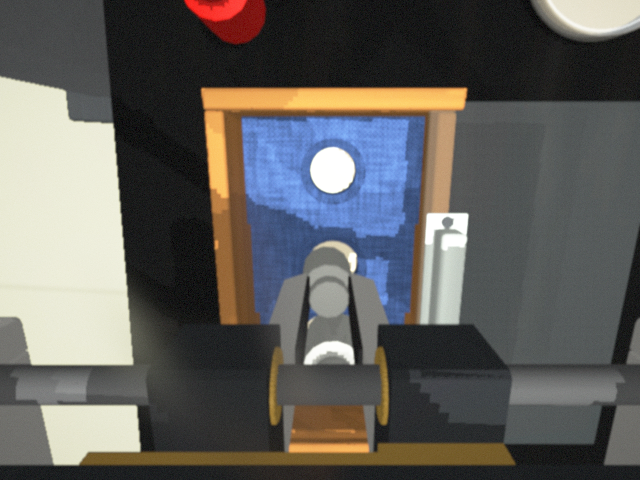

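The weight sits slightly to the -x side of its recess (332,258). I correct by +0.1 in x and lower it.

```bash
python3 -m inch '[0.1,0,0,0,0,0,0, 0.1,0,-0.3,0,0,0,0, 0.1,0,-0.6,0,0,0,0, 0.1,0,-0.8,0,0,0,0, 0.1,0,-0.88,0,0,0,0, 0.1,0,-0.88,0,0,0,0]'; python3 -m inch '[0,0,-0.06,0,0,0,0, 0,0,-0.06,0,0,0,0]'
```

```text
t: 16.55
eef_pos: [0.485, -0.2781, 0.1611]
eef_rot: [0.688, 0.726, -0.0, -0.001]
force: [1.2, 0.2, -2.7]
finger_gap: 0.0194
grasp_force: 20.0
t: 16.75
eef_pos: [0.4854, -0.2783, 0.1603]
eef_rot: [0.688, 0.726, 0.0, 0.0]
force: [-0.4, 0.5, -0.8]
finger_gap: 0.0195
grasp_force: 20.0
```

```bash
python3 -m inch '[0,0,-0.03,0,0,0,0.45, 0,0,-0.03,0,0,0,0.45, 0,0,0,0,0,0,0.45, 0,0,1,0,0,0,0.45, 0,0,2.5,0,0,0,0.45, 0,1.2,4,0,0,0,0.45, 0,2.5,4.8,0,0,0,0.45, 0,2.5,4.8,0,0,0,0.45]'; python3 - <<'E'
from h import *
im,d,K,T=snap("wrist");save("w8",im);P=cloud(d,K,T)
for n,c in(("500",(.4884,-.3401)),("200",(.485,-.2785))):
    m=(np.hypot(P[...,0]-c[0],P[...,1]-c[1])<.02)&(P[...,2]>.067)&(P[...,2]<.078);print(n,m.sum(),P[m].mean(0).round(4))
mx=im.max(-1).astype(int);mn=im.min(-1).astype(int)
k,lab,st,ce=cv2.connectedComponentsWithStats(((mn>110)&(mx-mn<60)).astype(np.uint8))
for i in range(1,k):
    c=np.median(P[lab==i],0)
    if st[i,4]>50 and abs(c[0]-.485)<.03 and abs(c[1]+.22)<.02 and c[2]<.06: print("felt",st[i],P[lab==i].mean(0).round(4))
to(.56,.10,.28,3.1)
E
```

```text
t: 17.55
eef_pos: [0.4862, -0.2134, 0.2841]
eef_rot: [0.687, 0.727, 0.002, 0.003]
force: [0.4, -0.5, -0.3]
finger_gap: 0.0427
grasp_force: 0.0
500 106 [ 0.4873 -0.3283  0.0705]
200 421 [ 0.4839 -0.2768  0.0719]
felt [306 219  30  28 665] [ 0.4807 -0.2182  0.0367]
t 17.6 pos [ 0.4858 -0.2147  0.2823] toolz [ 0.004 -0.002 -1.   ] yaw 3.22 q6 -0.6 gap 0.0421 F [-0.7  0.8  0. ]
 shift [ 2.97 12.59 -0.09] turn -0.02
```

View pics/w8.png

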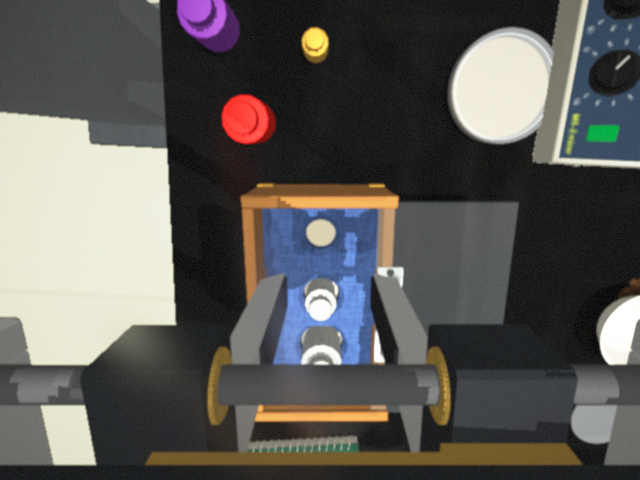

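Both weights stand seated. Now the 100.

```bash
python3 -m inch '[0.1,1.6,0,0,0,0,0.45, 0.4,3.4,0,0,0,0,0.45, 0.8,5.2,0,0,0,0,0.45, 1.3,7,0,0,0,0,0.45, 1.8,8.7,0,0,0,0,0.45, 2.3,10.4,0,0,0,0,0.45, 2.7,11.8,0,0,0,0,0.45, 2.97,12.5,0,0,0,0,0.45]'; python3 -m inch '[0,0,0,0,0,0,0.45, 0,0,0,0,0,0,0.45, 0,0,0,0,0,0,0.45]'; python3 - <<'E'
from h import *
im,P,c=knob("100",(.560,.1225),.038)
to(c[0]+.001,c[1],.1255,3.1)
E
```

```text
t: 18.4
eef_pos: [0.5602, 0.0989, 0.2787]
eef_rot: [0.687, 0.727, -0.0, -0.001]
force: [0.4, 0.6, 0.3]
finger_gap: 0.042
grasp_force: 0.0
t: 18.7
eef_pos: [0.5592, 0.0954, 0.2796]
eef_rot: [0.688, 0.725, -0.001, -0.0]
force: [0.3, -0.1, 0.0]
finger_gap: 0.0425
grasp_force: 0.0
100 258 mean [0.5602 0.1226] circ [560.3 122.5] 7.9 px [332. 198.] z 0.0381
t 18.75 pos [0.5593 0.0953 0.2798] toolz [-0.001 -0.001 -1.   ] yaw 3.0 q6 -0.01 gap 0.0425 F [-0.2 -0.1  0.4]
 shift [ 0.08  1.09 -6.17] turn 0.02
```

```bash
python3 -m inch '[0.08,1.07,-1.6,0,0,0,0.45, 0.08,1.07,-3.3,0,0,0,0.45, 0.08,1.07,-5,0,0,0,0.45, 0.08,1.07,-6.17,0,0,0,0.45, 0.08,1.07,-6.17,0,0,0,0.45, 0.08,1.07,-6.17,0,0,0,0, 0.08,1.07,-6.17,0,0,0,0, 0.08,1.07,-6.17,0,0,0,0]' 15; python3 -m inch '[0,0,0,0,0,0,0, 0,0,0,0,0,0,0]';python3 -m inch '[0,0,1,0,0,0,0, 0,0,2.5,0,0,0,0, 0,0,4,0,0,0,0, 0,0,5.4,0,0,0,0, 0,0,5.4,0,0,0,0]'; python3 - <<'E'
from h import *
to(.4818,-.2175,.1619,3.1)
E
```

```text
t: 19.55
eef_pos: [0.5628, 0.1234, 0.1281]
eef_rot: [0.688, 0.726, 0.002, 0.001]
force: [0.9, -0.0, 1.3]
finger_gap: 0.0217
grasp_force: 0.3
t: 19.75
eef_pos: [0.5621, 0.1236, 0.1275]
eef_rot: [0.688, 0.726, 0.001, 0.001]
force: [-1.0, 0.9, 5.7]
finger_gap: 0.015
grasp_force: 15.0
t: 20.25
eef_pos: [0.564, 0.124, 0.2664]
eef_rot: [0.688, 0.726, 0.004, 0.004]
force: [0.0, 0.4, -0.6]
finger_gap: 0.0154
grasp_force: 15.0
t 20.25 pos [0.564  0.124  0.2664] toolz [ 0.011  0.001 -1.   ] yaw 3.11 q6 0.04 gap 0.0154 F [ 0.   0.4 -0.6]
 shift [ -3.29 -13.66  -4.18] turn -0.0
```

```bash
python3 -m inch '[-0.3,-1.2,0,0,0,0,0, -0.7,-2.9,0,0,0,0,0, -1.1,-4.6,0,0,0,0,0, -1.5,-6.3,0,0,0,0,0, -1.9,-8,0,0,0,0,0, -2.3,-9.7,0,0,0,0,0, -2.8,-11.4,0,0,0,0,0, -3.2,-12.8,0,0,0,0,0]'; python3 -m inch '[-0.08,-0.85,0,0,0,0,0, -0.08,-0.85,0,0,0,0,0, -0.08,-0.85,0,0,0,0,0, -0.08,-0.85,-1,0,0,0,0, -0.08,-0.85,-2,0,0,0,0, -0.08,-0.85,-2.8,0,0,0,0, -0.08,-0.85,-3.1,0,0,0,0, -0.08,-0.85,-3.1,0,0,0,0]';  python3 - <<'E'
from h import *
im,d,K,T=snap("wrist");save("w9",im)
to(.4818,-.2175,.1615,3.1)
E
```

```text
t: 21.05
eef_pos: [0.4802, -0.1982, 0.2598]
eef_rot: [0.688, 0.726, -0.0, -0.001]
force: [0.3, -0.2, -0.5]
finger_gap: 0.0154
grasp_force: 15.0
t: 21.85
eef_pos: [0.4791, -0.2161, 0.1824]
eef_rot: [0.687, 0.726, -0.0, -0.001]
force: [-0.5, 0.5, -0.8]
finger_gap: 0.0154
grasp_force: 15.0
t 21.9 pos [ 0.4798 -0.2167  0.1834] toolz [-0.     0.001 -1.   ] yaw 3.16 q6 -0.61 gap 0.0148 F [ 0.1  0.5 -1. ]
 shift [ 0.08 -0.03 -0.88] turn -0.01
```

View pics/w9.png

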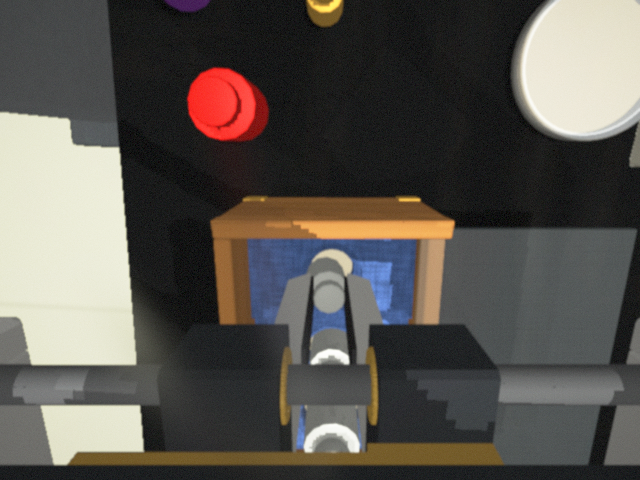

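The weight is over its recess (335,262). I make a small +x correction and lower it.

```bash
python3 -m inch '[0.09,-0.02,0,0,0,0,0, 0.09,-0.02,-0.3,0,0,0,0, 0.09,-0.02,-0.6,0,0,0,0, 0.09,-0.02,-0.75,0,0,0,0, 0.09,-0.02,-0.83,0,0,0,0, 0.09,-0.02,-0.83,0,0,0,0]'; python3 -m inch '[0,0,-0.06,0,0,0,0, 0,0,-0.06,0,0,0,0]'
```

```text
t: 22.5
eef_pos: [0.4816, -0.2181, 0.1623]
eef_rot: [0.688, 0.726, -0.0, -0.0]
force: [0.0, 0.8, -0.6]
finger_gap: 0.0152
grasp_force: 15.0
t: 22.7
eef_pos: [0.4818, -0.2184, 0.1616]
eef_rot: [0.688, 0.726, -0.0, 0.0]
force: [-0.7, -0.2, 1.8]
finger_gap: 0.0155
grasp_force: 15.0
```

```bash
python3 -m inch '[0,0,0,0,0,0,0.4, 0,0,0,0,0,0,0.4, 0,0,0,0,0,0,0.4, 0,0,1,0,0,0,0.4, 0,0,2.5,0,0,0,0.5, 0.8,-1.2,4,0,0,0,0.5, 2,-2.5,5,0,0,0,0.5, 2,-3.5,5,0,0,0,0.5]'; python3 -m inch '[0,0,0,0,0,0,0.5, 0,0,0,0,0,0,0.5]'; python3 - <<'E'
from h import *
im,d,K,T=snap("wrist");save("w10",im);P=cloud(d,K,T)
for n,c in(("500",(.4884,-.3401)),("200",(.485,-.2785)),("100",(.4818,-.2183))):
    m=(np.hypot(P[...,0]-c[0],P[...,1]-c[1])<.02)&(P[...,2]>.067)&(P[...,2]<.078);print(n,m.sum(),P[m].mean(0).round(4))
Q=P.reshape(-1,3);m=(Q[:,2]>.092)&(Q[:,2]<.1)&(abs(Q[:,0]-.545)<.04)&(abs(Q[:,1]+.275)<.06)
print("handle",m.sum(),cv2.minAreaRect(Q[m][:,:2].astype(np.float32)*1000))
to(.5415,-.2743,.188,3.1)
E
```

```text
t: 23.5
eef_pos: [0.5359, -0.3081, 0.2906]
eef_rot: [0.687, 0.726, 0.001, 0.006]
force: [0.1, 0.7, -0.3]
finger_gap: 0.0465
grasp_force: 0.0
t: 23.7
eef_pos: [0.5314, -0.3055, 0.2854]
eef_rot: [0.688, 0.726, 0.0, -0.001]
force: [-0.0, 1.2, -0.4]
finger_gap: 0.0469
grasp_force: 0.0
500 471 [ 0.4885 -0.3349  0.0719]
200 497 [ 0.4843 -0.2775  0.0722]
100 362 [ 0.4801 -0.2196  0.0722]
handle 1553 ((540.1358032226562, -275.1304626464844), (11.67536735534668, 70.2343521118164), 3.282573938369751)
t 23.75 pos [ 0.5311 -0.3049  0.2853] toolz [-0.002  0.002 -1.   ] yaw 3.07 q6 -0.69 gap 0.0468 F [-0.1  0.  -1. ]
 shift [ 0.42  1.22 -3.89] turn 0.01
```

View pics/w10.png

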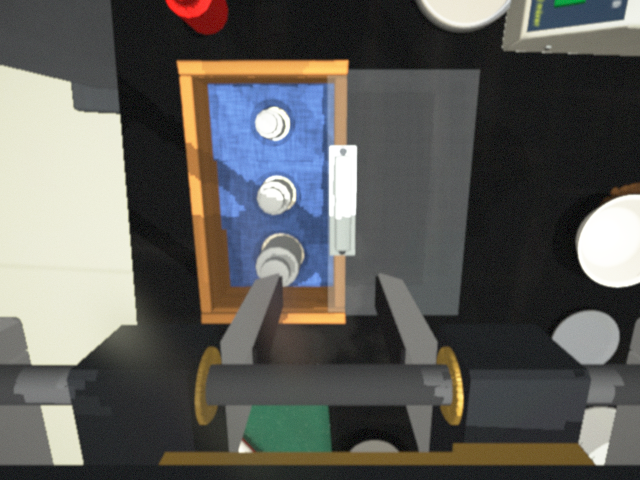

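All three weights stand in their recesses at the right height (knob tops 72 mm), and the handle is at (343,200). I grip it and close the lid.

```bash
python3 -m inch '[0.41,1.2,0,0,0,0,0.5, 0.41,1.2,-1,0,0,0,0.5, 0.41,1.2,-2.4,0,0,0,0.5, 0.41,1.2,-3.5,0,0,0,0.5, 0.41,1.2,-3.89,0,0,0,0.5, 0.41,1.2,-3.89,0,0,0,0.5, 0.41,1.2,-3.89,0,0,0,0, 0.41,1.2,-3.89,0,0,0,0]' 25; python3 -m inch '[0,0,0,0,0,0,0, 0,0,0,0,0,0,0, 0,0,0,0,0,0,0]'; python3 -m inch '[-0.5,-0.03,0,0,0,0,0, -1,-0.06,0,0,0,0,0, -1.5,-0.08,0,0,0,0,0, -2,-0.11,0,0,0,0,0, -2.5,-0.14,0,0,0,0,0, -3,-0.17,0,0,0,0,0, -3.4,-0.19,0,0,0,0,0, -3.5,-0.2,0,0,0,0,0]'; python3 -m inch '[-0.1,0,0,0,0,0,0, -0.2,0,0,0,0,0,0, -0.2,0,0,0,0,0,0]'
```

```text
t: 24.55
eef_pos: [0.5428, -0.276, 0.1906]
eef_rot: [0.688, 0.726, 0.0, 0.002]
force: [1.1, 0.3, 0.3]
finger_gap: 0.0342
grasp_force: 0.0
t: 24.85
eef_pos: [0.5404, -0.276, 0.1896]
eef_rot: [0.687, 0.726, -0.002, -0.001]
force: [-3.5, -1.0, 4.7]
finger_gap: 0.0112
grasp_force: 25.0
t: 25.65
eef_pos: [0.4529, -0.2809, 0.1896]
eef_rot: [0.688, 0.726, -0.0, 0.0]
force: [1.8, 0.5, 6.0]
finger_gap: 0.0112
grasp_force: 25.0
t: 25.95
eef_pos: [0.4485, -0.281, 0.1896]
eef_rot: [0.688, 0.726, -0.0, 0.0]
force: [0.2, 0.2, 6.1]
finger_gap: 0.0115
grasp_force: 25.0
```

Not at the stop yet, so I keep pushing a little.

```bash
python3 -m inch '[-0.06,0,0,0,0,0,0, -0.12,0,0,0,0,0,0, -0.12,0,0,0,0,0,0]'; python3 -m inch '[-0.06,0,0,0,0,0,0, -0.12,-0.01,0,0,0,0,0, -0.12,-0.01,0,0,0,0,0]'
```

```text
t: 26.25
eef_pos: [0.446, -0.2811, 0.1896]
eef_rot: [0.688, 0.726, -0.0, 0.001]
force: [1.3, 0.4, 5.8]
finger_gap: 0.0116
grasp_force: 25.0
t: 26.55
eef_pos: [0.4454, -0.2812, 0.1896]
eef_rot: [0.688, 0.725, 0.002, 0.003]
force: [6.9, 1.8, 2.0]
finger_gap: 0.0111
grasp_force: 25.0
```

At the stop. I release, retreat, and check.

```bash
python3 -m inch '[0,0,0,0,0,0,0.5, 0,0,0,0,0,0,0.5, 0,0,0,0,0,0,0.5, 0,0,1,0,0,0,0.5, 0,0,2.5,0,0,0,0.5, 0,0,4,0,0,0,0.5, 0,-1,4.5,0,0,0,0.5, 0,-1,4.5,0,0,0,0.5]'; python3 -m inch '[0,0,0,0,0,0,0.5, 0,0,0,0,0,0,0.5, 0,0,0,0,0,0,0.5]'; python3 - <<'E'
from h import *
im,d,K,T=snap("wrist");save("w11",im);P=cloud(d,K,T);Q=P.reshape(-1,3)
m=(Q[:,2]>.092)&(Q[:,2]<.1)&(abs(Q[:,0]-.447)<.04)&(abs(Q[:,1]+.28)<.06)
print("handle",m.sum(),cv2.minAreaRect(Q[m][:,:2].astype(np.float32)*1000))
E
```

```text
t: 27.35
eef_pos: [0.4437, -0.3084, 0.3034]
eef_rot: [0.688, 0.725, -0.001, 0.002]
force: [-0.3, 0.4, -0.6]
finger_gap: 0.0469
grasp_force: 0.0
t: 27.65
eef_pos: [0.4429, -0.3049, 0.3]
eef_rot: [0.688, 0.726, 0.0, -0.002]
force: [0.8, -0.8, -0.1]
finger_gap: 0.0472
grasp_force: 0.0
handle 1345 ((446.3995666503906, -280.0141296386719), (11.431424140930176, 68.7148666381836), 3.098156213760376)
```

View pics/w11.png

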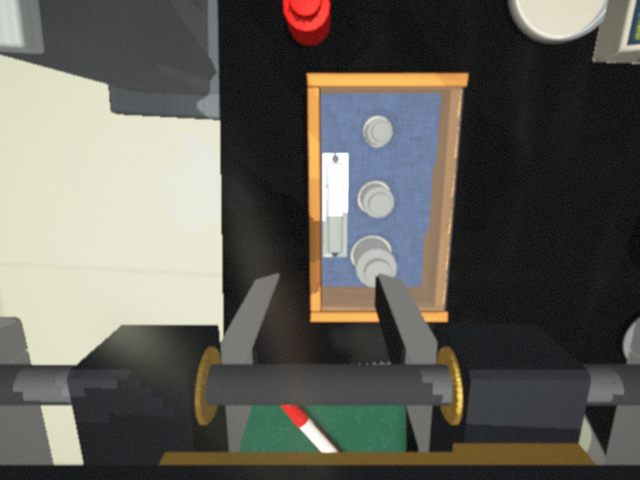

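The lid is shut (handle travelled 93.9 mm, bar at (336,205)) and the three weights stand under it.

```bash
python3 -c "
from cell import env
print(env.hand_in())"
```

```text
the job is handed in; nothing more can be done
None
```

The job is handed in, with no verdict returned: the three steel weights stand in their own recesses, the lid is shut to its stop and the arm is clear of everything; I didn't re-measure the brass weights at the end, but the arm never went near them.

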